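# Stack the tube racks and sample pots on their trolley mats

### The arm

A 7-joint arm with a two-finger parallel gripper is mounted at the origin on the work surface. World frame = base frame: x ahead of the robot, y to its left, z up, the work surface at z = 0. Lengths are in m, angles in rad, forces in N, time in s.
With the tool pointing down it reaches from about 0.4 to 0.85 m from the base axis. Payload 10.4 kg.
Tool frame: the origin (TCP) lies midway between the tips of the shut fingers; the grasp point (between the pads) lies 19 mm behind it (r.grasp_offset is the distance from the TCP to the grasp point, in m); z points along the fingers, y is the line along which they close (so a half turn about z gives the same grasp; the last joint's range is limited). The gripper opens to 87 mm and grips with 3 to 60 N. Pads are 19 mm wide; open, the fingers measure 117 mm over their backs; the gripper's body (75 mm by 190 mm) begins 51 mm behind the grasp point.
Start: joints at [1.167, 0.332, -0.065, 1.46, 0.022, 1.35, -0.088], TCP at [0.232, -0.58, 0.223] pointing down, gripper open.
Joint ranges: [-2.6, 2.6], [-0.5, 2.12], [-1.47, 1.34], [0.16, 2.42], [-1.27, 4.41], [0.06, 2.06], [-2.6, 2.6]. Speed limits (rad/s): [2.22, 2.22, 2.79, 2.79, 3.14, 3.14, 3.14].

### API

Orientations are given as a unit quaternion [x, y, z, w].
In Python, from bench import r gives the robot as it stands.
- The arm moves only by the tool drive_tool, never from a script. Its argument "moves" is a list that holds one entry, the list of rows, each a list of 7 numbers: the shift along the tool's x, y, z in m, then the turn, a rotation vector about the tool's x, y, z in rad, then the opening, from 0 (shut) to 1 (fully open). In form: [[[tx, ty, tz, ax, ay, az, jaw], ...]]. A call has 1 to 10 rows; each row shifts and turns the commanded pose from where the row before left it, along the tool's axes as they then stand; what a row does not reach is not made up. A row lasts 1/10 s, in which the tool goes at most 50 mm and 8.59 degrees, less where a joint would pass 70% of its speed; a pose out of reach is approached as far as the arm can. A call is refused whole if a number of a shift passes 0.05 or a number of a turn 0.15, either way. A call with a gripper value outside its range is refused whole. The fingers move at their own pace and stop on an object; "squeeze" is the grip in N (left out, the last holds). Time passes only in rows, so rows that do not move let the fingers close. It gives the time, the measured TCP pose, the force, the opening and the grip force at its end, in the units of the state.
- r.read_state(): the state, without advancing time (a new reading comes with each control period).
- r.camera(name): name is "side" or "top"; returns the picture (384x512x3 uint8, red, green, blue); there is no depth.
- r.camera_info(name): a dict with "mtx" (3x3 intrinsics, pixels), "k1" (the pictures are not rectified: a ray, as slopes to the right and down, at radius r is drawn at 1 + k1 r^2 times it, then the intrinsics apply), "rvec" (rotation vector, rad) and "tvec" (3), from world to camera coordinates, as OpenCV has them. Camera axes: x right, y down, z forward; pixel columns grow to the right and rows downward; lengths in m; the calibration is good to about 2 mm. A picture is of the moment at which its call begins. camera_info takes no time and is no camera call.
- r.close_job(): hands the job in; it is judged then, once.
Trained networks look in the newest picture that a camera, given by its name, has taken for a name from the list of things; names that differ only in an ending like _2 or _b are one class to them, and where a whole thing is asked for, a point or a joint stands for the part that bears it (a point fixed in the world has none). Each returns a list of dicts, best first, with "conf" (0 to 1); they miss things now and then, are a little off and sometimes report something else, mostly with a low value. They report only what shows in the picture. A call takes as long as a camera call.
- r.find_in(camera, query): "bbox" ([left, top, right, bottom] in pixels, round what is visible of it).
- r.place_of(camera, query): "at" ([column, row] in pixels: a listed point, or the origin of a listed thing).
The state is a dict: "time": time; "joint_positions": joint angles; "joint_vel": joint speeds; "joint_torque": joint torques, N m; "ee_pos": TCP position; "eef_rot": TCP orientation; "ft_force": force on the tool from outside, world axes, zero at the start; "torque": the same for the moment, N m; "width": finger opening in m; "grip_force": force on a finger pad.
Only numpy, scipy, OpenCV 4.12 (cv2) and the standard library are available. Lean on these libraries where they do the work, as an engineer would, in place of code of your own. Each camera call takes 0.05 s, during which the arm holds its last target. There are 200 camera calls.

### The job

Tidy the sampling trolley: stand the long tube rack in the middle of the rectangular rubber mat, lengthwise along it, and put the short rack on top of it, centred and lined up; on the middle of the round rubber mat stack the three lidded sample pots, each centred on the one below, widest at the bottom, the middle one next and the narrowest on top. Keep the pots upright all the time, and leave the open beaker where it stands.

Things in the scene. Friction and masses are not known exactly. Their poses are not given: they have to be found in the camera images.
- rack_long: The long empty tube rack: white plastic block, 62 wide x 124 long x 36 mm high, with 3 x 6 dark round tube holes in its flat top; about 140 g. It can be gripped like a solid block across its 62 mm width. Origin: centre of the underside; z up; y along the length, x across the width. Starts lying flat on the table, its length within about 0.3 rad of the world y axis.
- rack_short: The short empty tube rack: same white plastic, 44 wide x 84 long x 36 mm high, with 2 x 4 dark round tube holes in its flat top; about 80 g. It can be gripped like a solid block across its 44 mm width. Origin: centre of the underside; z up; y along the length, x across the width. Starts lying flat on the table, its length within about 0.3 rad of the world y axis.
- pot_wide: The widest closed sample pot: round, white body with grey screw lid, diameter 62 mm, height 40 mm lid included, about 110 g. Straight-sided all the way up, flat on top and below, rigid. Origin: centre of the underside, on the axis; z up.
- pot_middle: The middle closed sample pot: same look, diameter 50 mm, height 40 mm, about 80 g. Straight-sided all the way up, flat on top and below, rigid. Origin: centre of the underside, on the axis; z up.
- pot_narrow: The narrowest closed sample pot: same look, diameter 38 mm, height 40 mm, about 50 g. Straight-sided all the way up, flat on top and below, rigid. Origin: centre of the underside, on the axis; z up.
- mat_rect: Rectangular black rubber mat, fixed to the table, 84 wide x 150 long x 6 mm thick, flat. Origin: centre of its underside (its top is 6 mm higher); y along the length, x across; its length lies within about 0.3 rad of the world y axis.
- mat_round: Round black rubber mat, fixed to the table, diameter 90 mm, 6 mm thick, flat. Origin: centre of its underside (its top is 6 mm higher).
- beaker: Open, empty white plastic beaker, loose, 60 mm across at the rim and 60 mm high, tapering downwards, no lid. It stands among the racks and pots and is to stay there. Origin: centre of its underside.

How it is judged:
By the outcome, as a careful person would: the job done as asked, in the order asked, and still so for the second after the job is handed in, with the robot touching nothing.
It also fails if it takes over 134 s, if anything falls off the work surface, if the arm or the gripper's body presses on something with over 40 N, if the wrist force passes 120 N, or if a joint passes its speed limit or range.

## Working session

There is one attempt and no reset: what is moved stays moved. The work goes in short steps, Python scripts to look and compute and a tool call to move; the robot and the scene stay as the last step left them, time stands still between calls to the robot, and variables do not carry over. Pictures are saved under pics/ and viewed, at most 14 in all, crops included, and the job is handed in when it is done.

Besides the shell and the picture viewer there is one more tool, called after ">>>" by a JSON object that holds its "fn" and its "kwargs". drive_tool: Moves the arm, as the interface text tells. Its arguments: {"type":"object","properties":{"moves":{"type":"array"},"squeeze":{"type":"number"}},"required":["moves"]}

```bash
ls; mkdir -p pics; cat > h.py <<'E'
import numpy as np, cv2
from bench import r
def cam(n):
    i=r.camera_info(n); R=cv2.Rodrigues(np.array(i['rvec'],float))[0]; return np.array(i['mtx'],float),i['k1'],R,np.array(i['tvec'],float).ravel()
def ray(n,p):
    K,k1,R,t=cam(n)
    d=np.array([(p[0]-K[0,2])/K[0,0],(p[1]-K[1,2])/K[1,1]]); u=d.copy()
    for _ in range(20): u=d/(1+k1*(u@u))
    return -R.T@t, R.T@np.array([u[0],u[1],1])
def w(n,p,z):
    o,d=ray(n,p); return o+d*(z-o[2])/d[2]
def proj(n,X):
    K,k1,R,t=cam(n); c=R@np.array(X,float)+t; u=c[:2]/c[2]; u=u*(1+k1*(u@u)); return K[:2,:2]@u+K[:2,2]
def save(n,f):
    im=r.camera(n); cv2.imwrite(f,im[:,:,::-1]); return im
E
python3 - <<'E'
from h import *
for n in('side','top'):
    save(n,f'pics/{n}0.png'); i=r.camera_info(n); K,k,R,t=cam(n); print(n,K[0,0],k,(-R.T@t).round(3),R[2].round(3))
    for q in ['rack_long','rack_short','pot_wide','pot_middle','pot_narrow','mat_rect','mat_round','beaker']:
        print(q,[(np.round(d['bbox']).tolist(),round(d['conf'],2)) for d in r.find_in(n,q)[:2]],[(np.round(d['at'],1).tolist(),w(n,d['at'],0).round(3).tolist(),round(d['conf'],2)) for d in r.place_of(n,q)[:2]])
s=r.read_state();print(s)
E
```

```text
pics
side 472.0007733864351 0.001187882171905963 [-0.101  0.77   0.654] [ 0.545 -0.646 -0.534]
rack_long [([214.0, 145.0, 264.0, 182.0], 0.85)] [([237.7, 165.8], [0.652, -0.093, 0.0], 0.95)]
rack_short [([338.0, 136.0, 363.0, 161.0], 0.75)] []
pot_wide [([273.0, 126.0, 293.0, 149.0], 0.87), ([338.0, 137.0, 364.0, 161.0], 0.25)] [([281.1, 140.5], [0.646, -0.292, 0.0], 0.73), ([348.0, 155.7], [0.437, -0.327, 0.0], 0.59)]
pot_middle [([187.0, 183.0, 207.0, 202.0], 0.62)] [([195.8, 199.7], [0.626, 0.101, 0.0], 0.64)]
pot_narrow [([303.0, 171.0, 318.0, 189.0], 0.72), ([212.0, 145.0, 264.0, 176.0], 0.2)] [([309.7, 186.9], [0.433, -0.121, 0.0], 0.7)]
mat_rect [([96.0, 219.0, 170.0, 266.0], 0.57)] [([133.5, 245.0], [0.61, 0.312, 0.0], 0.7)]
mat_round [([163.0, 271.0, 209.0, 307.0], 0.62)] [([187.4, 287.2], [0.424, 0.331, 0.0], 0.98)]
beaker [([241.0, 206.0, 263.0, 238.0], 0.69)] [([251.3, 234.8], [0.428, 0.127, 0.0], 0.57), ([350.2, 156.7], [0.429, -0.326, 0.0], 0.17)]
top 375.34938866256334 -0.06745723307846153 [ 0.41  -0.002  0.888] [ 0.132 -0.021 -0.991]
rack_long [([251.0, 116.0, 307.0, 
[... 864 characters left out ...]
t_positions': array([ 1.16739331,  0.33217738, -0.06469701,  1.46012519,  0.02161269,
        1.34989244, -0.08847841]), 'joint_vel': array([ 0.00015526,  0.00054405,  0.00061406, -0.00080269, -0.00175761,
       -0.000387  , -0.00089613]), 'joint_torque': array([-3.28219367e-04, -6.23030591e+01,  2.42120284e-02, -3.90118182e+01,
       -6.12054323e-02,  3.17301450e-02,  7.18537422e-05]), 'ee_pos': array([ 0.23230743, -0.5802377 ,  0.22257761]), 'eef_rot': array([9.81925931e-01, 1.89265589e-01, 1.12255829e-05, 4.49699102e-05]), 'ft_force': array([-0.36368012, -0.06710355,  0.98459983]), 'torque': array([ 0.0357443 , -0.0771095 ,  0.01487655]), 'grip_force': 0.0, 'width': 0.08721842207405928}
```

View pics/top0.png

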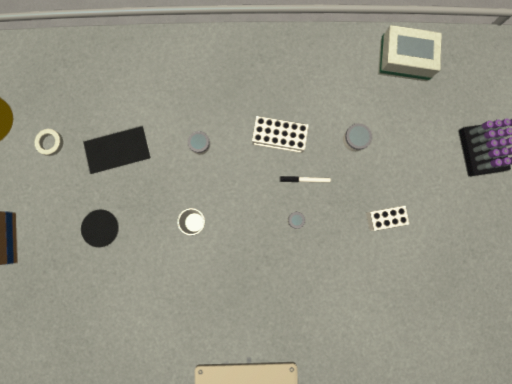

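View pics/side0.png

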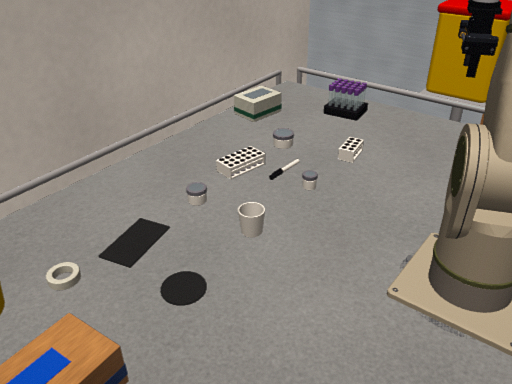

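```bash
cat > m.py <<'E'
from h import *
from scipy import ndimage as nd
def blobs(mask,box,amin=3):
    x0,y0,x1,y1=box; m=np.zeros_like(mask); m[y0:y1,x0:x1]=mask[y0:y1,x0:x1]
    n,l,s,c=cv2.connectedComponentsWithStats(m.astype(np.uint8)); 
    return [(s[i,4],c[i]) for i in range(1,n) if s[i,4]>=amin]
def rectfit(n,pts,z):
    X=np.array([w(n,p,z)[:2] for p in pts]); (c,s,a)=cv2.minAreaRect((X*1000).astype(np.float32)); return np.round(c,1),np.round(s,1),round(a,1)
def centroid(n,wt,box,z):
    x0,y0,x1,y1=box; ys,xs=np.mgrid[y0:y1,x0:x1]; W=wt[y0:y1,x0:x1]
    X=np.array([w(n,p,z)[:2] for p in zip(xs.ravel(),ys.ravel())]); v=W.ravel()
    c=(X*v[:,None]).sum(0)/v.sum(); C=((X-c)*v[:,None]).T@(X-c)/v.sum(); e,V=np.linalg.eigh(C)
    return c.round(4), np.sqrt(e*12).round(4), round(np.arctan2(V[1,1],V[0,1])%np.pi-np.pi/2,3)
E
python3 - <<'E'
from m import *
im=cv2.imread('pics/top0.png').astype(float); g=im.mean(2)
bg=np.median(g[190:200,60:160]);print('bg',bg)
dark=np.clip((bg-g)/(bg-np.percentile(g[128:175,82:150],10)),0,1)*(g<bg*0.85)
print('rect',centroid('top',dark,(76,120,156,180),.006))
print('round',centroid('top',dark,(72,202,126,254),.006))
for nm,b in(('long',(250,114,312,156)),('short',(366,202,412,234))):
    x0,y0,x1,y1=b; m=(g>bg+60).astype(np.uint8); mm=np.zeros_like(m); mm[y0:y1,x0:x1]=m[y0:y1,x0:x1]
    cs=max(cv2.findContours(mm,cv2.RETR_EXTERNAL,cv2.CHAIN_APPROX_NONE)[0],key=cv2.contourArea)
    hull=np.zeros_like(m);cv2.drawContours(hull,[cs],-1,1,-1)
    ho=hull*(np.clip(200-g,0,200)); hb=(hull>0)&(g<110)
    hb=cv2.erode(hull,np.ones((3,3)))*(g<120)
    B=blobs(hb,b,4); print(nm,len(B),[x[0] for x in B])
    P=np.array([w('top',x[1],.036)[:2] for x in B]); c=P.mean(0);u,s,v=np.linalg.svd(P-c);d=v[0]; print(c.round(4),np.ptp((P-c)@d).round(4),np.ptp((P-c)@v[1]).round(4),'yaw of y',np.arctan2(-d[0],d[1])if d[1]>0 else np.arctan2(d[0],-d[1]))
sat=im[:,:,0]-im[:,:,2]
print(np.median(sat[190:200]),[sat[a,b] for a,b in((136,358),(141,199),(219,296))])
for nm,(x,y) in dict(wide=(358,136),mid=(199,141),nar=(296,219)).items():
    wt=np.clip(sat-np.median(sat[190:200])-6,0,20); b=(x-22,y-22,x+22,y+22)
    print(nm,centroid('top',wt,b,.04))
    wt2=np.clip(sat-np.median(sat[190:200])-6,0,20)
cv2.imwrite('pics/crop.png',np.hstack([cv2.resize(im[y-22:y+23,x-30:x+31],None,fx=4,fy=4,interpolation=0) for x,y in((358,136),(281,134),(296,219))]))
E
```

```text
bg 148.33333333333334Traceback (most recent call last):
  File "<stdin>", line 5, in <module>
  File "m.py", line 11, in centroid
    X=np.array([w(n,p,z)[:2] for p in zip(xs.ravel(),ys.ravel())]); v=W.ravel()
                ~^^^^^^^
  File "h.py", line 11, in w
    o,d=ray(n,p); return o+d*(z-o[2])/d[2]
        ~~~^^^^^
  File "h.py", line 6, in ray
    K,k1,R,t=cam(n)
             ~~~^^^
  File "h.py", line 4, in cam
    i=r.camera_info(n); R=cv2.Rodrigues(np.array(i['rvec'],float))[0]; return np.array(i['mtx'],float),i['k1'],R,np.array(i['tvec'],float).ravel()
ValueError: time passes only in moves, steps and waits
```

```bash
sed -i 's/^def cam/import functools\n@functools.lru_cache\ndef cam/' h.py
cat > a.py <<'E'
from m import *
import sys
f=sys.argv[1]; im=cv2.imread(f).astype(float); g=im.mean(2)
bg=np.median(g[190:200,60:160])
dark=np.clip((bg-g)/(bg-np.percentile(g[128:175,82:150],10)),0,1)*(g<bg*0.85)
print('rect',centroid('top',dark,(76,120,156,180),.006))
print('round',centroid('top',dark,(72,202,126,254),.006))
def rack(nm,b,z):
    x0,y0,x1,y1=b; m=(g>bg+60).astype(np.uint8); mm=np.zeros_like(m); mm[y0:y1,x0:x1]=m[y0:y1,x0:x1]
    cs=max(cv2.findContours(mm,cv2.RETR_EXTERNAL,cv2.CHAIN_APPROX_NONE)[0],key=cv2.contourArea)
    hull=np.zeros_like(m);cv2.drawContours(hull,[cv2.convexHull(cs)],-1,1,-1)
    hb=cv2.erode(hull,np.ones((3,3)))*(g<120)
    B=blobs(hb,b,4); print(nm,len(B),[x[0] for x in B])
    P=np.array([w('top',x[1],z)[:2] for x in B]); c=P.mean(0);u,s,v=np.linalg.svd(P-c);d=v[0]; print(c.round(4),np.ptp((P-c)@d).round(4),np.ptp((P-c)@v[1]).round(4),'yaw of y',np.arctan2(-d[0],d[1])if d[1]>0 else np.arctan2(d[0],-d[1]))
sat=im[:,:,0]-im[:,:,2]
def pot(nm,x,y,z):
    wt=np.clip(sat-np.median(sat[190:200])-6,0,12); b=(x-22,y-22,x+22,y+22)
    print(nm,centroid('top',wt,b,z))
if __name__=='__main__':
    rack('long',(250,114,312,156),.036);rack('short',(366,202,412,234),.036)
    print(np.median(sat[190:200]),[sat[a,b] for a,b in((136,358),(141,199),(219,296))])
    pot('wide',358,136,.04);pot('mid',199,141,.04);pot('nar',296,219,.04)
    cv2.imwrite('pics/crop.png',np.hstack([cv2.resize(im[y-22:y+23,x-30:x+31],None,fx=4,fy=4,interpolation=0) for x,y in((358,136),(281,134),(390,217))]))
E
python3 a.py pics/top0.png
```

```text
rect (array([0.6167, 0.2997]), array([0.083 , 0.1489]), np.float64(0.241))
round (array([0.4295, 0.3354]), array([0.0766, 0.0774]), np.float64(0.022))
long 18 [np.int32(22), np.int32(22), np.int32(25), np.int32(24), np.int32(24), np.int32(22), np.int32(23), np.int32(24), np.int32(23), np.int32(24), np.int32(24), np.int32(23), np.int32(21), np.int32(22), np.int32(24), np.int32(23), np.int32(24), np.int32(22)]
[ 0.6428 -0.0934] 0.1 0.0405 yaw of y -0.19282982915354532
short 8 [np.int32(24), np.int32(26), np.int32(25), np.int32(24), np.int32(25), np.int32(25), np.int32(27), np.int32(24)]
[ 0.4381 -0.3399] 0.0599 0.0204 yaw of y 0.15487742262638934
-15.0 [np.float64(3.0), np.float64(8.0), np.float64(10.0)]
wide (array([ 0.6307, -0.2777]), array([0.0417, 0.0422]), np.float64(0.673))
mid (array([0.6242, 0.0983]), array([0.032 , 0.0326]), np.float64(-0.39))
nar (array([ 0.4382, -0.123 ]), array([0.0216, 0.0221]), np.float64(-0.274))[ WARN:0@2.444] global loadsave.cpp:1063 imwrite_ Unsupported depth image for selected encoder is fallbacked to CV_8U.
```

View pics/crop.png

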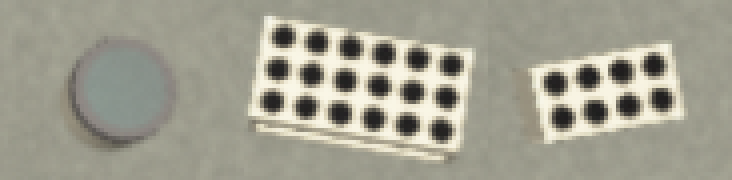

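>>> {"fn": "drive_tool", "kwargs": {"moves": [[[0,0,0,0,0,-0.1424,1],[0,0,0,0,0,-0.1424,1],[0,0,0,0,0,-0.1424,1],[0,0,0,0,0,-0.1424,1],[0,0,0,0,0,-0.1424,1],[0,0,0,0,0,-0.1424,1],[0,0,0,0,0,-0.1424,1],[0.0428,0.0238,0,0,0,0,1],[0.0428,0.0238,0,0,0,0,1],[0.0428,0.0238,0,0,0,0,1]]], "squeeze": 25}}

```text
time: 2.7
ee_pos: [0.3279, -0.4666, 0.2226]
eef_rot: [0.772, 0.635, 0.0, 0.0]
ft_force: [1.0, 0.3, 0.2]
width: 0.0869
grip_force: 0.0
```

>>> {"fn": "drive_tool", "kwargs": {"moves": [[[0.0428,0.0238,0,0,0,0,1],[0.0428,0.0238,0,0,0,0,1],[0.0428,0.0238,0,0,0,0,1],[0.0428,0.0238,0,0,0,0,1],[0.0428,0.0238,0,0,0,0,1],[0.0428,0.0238,0,0,0,0,1],[0.0428,0.0238,0,0,0,0,1],[0.0428,0.0238,0.03,0,0,0,1],[0.0428,0.0238,0.03,0,0,0,1],[0.0428,0.0238,0.03,0,0,0,1]]]}}

```text
time: 3.7
ee_pos: [0.6316, -0.1069, 0.1435]
eef_rot: [0.772, 0.635, 0.0, 0.0]
ft_force: [0.1, -0.3, 0.4]
width: 0.0868
grip_force: 0.0
```

```bash
cat >> h.py <<'E'
def go(x,y,z,yaw,th0=None):
    """yaw: desired tool-y direction; prints turn then shifts after the turn"""
    s=r.read_state(); p=s['ee_pos']; q=s['eef_rot']; from scipy.spatial.transform import Rotation as Ro
    M=Ro.from_quat(q).as_matrix(); th=np.arctan2(M[1,0],M[0,0]); 
    d=(yaw+np.pi/2-th+np.pi/2)%np.pi-np.pi/2; t=th+d; D=np.array([x,y,z])-p; c,sn=np.cos(t),np.sin(t)
    print('t',round(s['time'],2),'p',p.round(4),'th',th.round(3),'tilt',M[:2,2].round(3),'w',round(s['width'],4),'F',s['ft_force'].round(1))
    print('turn',round(-d,4),'shift',np.round([D[0]*c+D[1]*sn,D[0]*sn-D[1]*c,-D[2]],4),'norm',np.linalg.norm(D).round(3))
E
python3 -c "
from h import *
go(.6428,-.0934,.008,-.193)"
```

```text
t 3.7 p [ 0.6316 -0.1069  0.1435] th 1.377 tilt [ 0.001 -0.   ] w 0.0868 F [ 0.1 -0.3  0.4]
turn -0.0006 shift [0.0154 0.0084 0.1355] norm 0.137
```

>>> {"fn": "drive_tool", "kwargs": {"moves": [[[0,0,0,0,0,0,1],[0,0,0,0,0,0,1]]]}}

```text
time: 3.9
ee_pos: [0.6305, -0.1068, 0.1432]
eef_rot: [0.771, 0.636, -0.0, -0.001]
ft_force: [-1.2, -0.7, -0.0]
width: 0.087
grip_force: 0.0
```

```bash
python3 -c "
from h import *
go(.6428,-.0934,.008,-.193)"
```

```text
t 3.9 p [ 0.6305 -0.1068  0.1432] th 1.38 tilt [-0.002  0.001] w 0.087 F [-1.2 -0.7 -0. ]
turn 0.0021 shift [0.0155 0.0095 0.1352] norm 0.136
```

>>> {"fn": "drive_tool", "kwargs": {"moves": [[[0.0155,0.0095,0.03,0,0,0,1],[0,0,0.035,0,0,0,1],[0,0,0.035,0,0,0,1],[0,0,0.02,0,0,0,1],[0,0,0.015,0,0,0,1],[0,0,0,0,0,0,0],[0,0,0,0,0,0,0],[0,0,0,0,0,0,0],[0,0,0,0,0,0,0],[0,0,0,0,0,0,0]]]}}

```text
time: 4.9
ee_pos: [0.6435, -0.0949, 0.0106]
eef_rot: [0.772, 0.636, 0.0, 0.001]
ft_force: [-2.5, -0.4, 7.2]
width: 0.0616
grip_force: 25.0
```

```bash
python3 -c "
from h import *
go(.6167,.2997,.1,.241)
print(r.read_state()['grip_force'])"
```

```text
t 4.9 p [ 0.6435 -0.0949  0.0106] th 1.377 tilt [ 0.002 -0.001] w 0.0616 F [-2.5 -0.4  7.2]
turn -0.4343 shift [ 0.3896  0.0682 -0.0894] norm 0.406
25.000381988938898
```

>>> {"fn": "drive_tool", "kwargs": {"moves": [[[0,0,-0.03,0,0,0,0],[0,0,-0.04,0,0,0,0],[0,0,-0.03,0,0,-0.14,0],[0,0,0,0,0,-0.147,0],[0,0,0,0,0,-0.147,0],[0.04,0.007,0,0,0,0,0],[0.04,0.007,0,0,0,0,0],[0.04,0.007,0,0,0,0,0],[0.04,0.007,0,0,0,0,0],[0.04,0.007,0,0,0,0,0]]]}}

```text
time: 5.9
ee_pos: [0.6288, 0.1093, 0.1094]
eef_rot: [0.617, 0.787, -0.0, 0.0]
ft_force: [0.8, -0.4, -0.5]
width: 0.0622
grip_force: 25.0
```

>>> {"fn": "drive_tool", "kwargs": {"moves": [[[0.04,0.007,0,0,0,0,0],[0.04,0.007,0,0,0,0,0],[0.04,0.007,0,0,0,0,0],[0.04,0.007,0,0,0,0,0],[0.03,0.005,0,0,0,0,0],[0,0,0,0,0,0,0],[0,0,0,0,0,0,0]]]}}

```text
time: 6.6
ee_pos: [0.6154, 0.3009, 0.109]
eef_rot: [0.616, 0.787, -0.0, -0.0]
ft_force: [0.3, -1.2, -1.5]
width: 0.062
grip_force: 25.0
```

```bash
python3 -c "
from h import *
go(.6167,.2997,.1,.241)
save('side','pics/side1.png');save('top','pics/top1.png')"
```

```text
t 6.6 p [0.6154 0.3009 0.109 ] th 1.813 tilt [-0. -0.] w 0.062 F [ 0.3 -1.2 -1.5]
turn 0.0014 shift [-0.0014  0.0009  0.009 ] norm 0.009
```

View pics/side1.png

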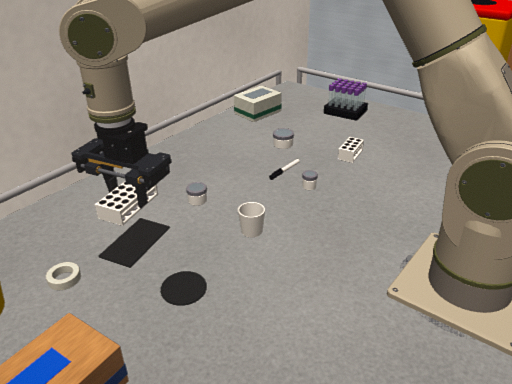

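>>> {"fn": "drive_tool", "kwargs": {"moves": [[[-0.003,0.001,0.03,0,0,0,0],[0,0,0.03,0,0,0,0],[0,0,0.02,0,0,0,0],[0,0,0.008,0,0,0,0],[0,0,0.003,0,0,0,0],[0,0,0.001,0,0,0,0],[0,0,0,0,0,0,0]]]}}

```text
time: 7.4
ee_pos: [0.6183, 0.2976, 0.0184]
eef_rot: [0.617, 0.787, 0.001, 0.0]
ft_force: [0.0, -0.1, -2.4]
width: 0.0616
grip_force: 25.0
```

```bash
python3 -c "
from h import *
go(.6167,.2997,.1,.241)
im=save('top','pics/top2.png')
cv2.imwrite('pics/c2.png',cv2.resize(im[100:260,60:240,::-1],None,fx=3,fy=3))"
```

```text
t 7.4 p [0.6183 0.2976 0.0184] th 1.811 tilt [0.002 0.001] w 0.0616 F [ 0.  -0.1 -2.4]
turn -0.0007 shift [ 0.0024 -0.001  -0.0816] norm 0.082
```

View pics/c2.png

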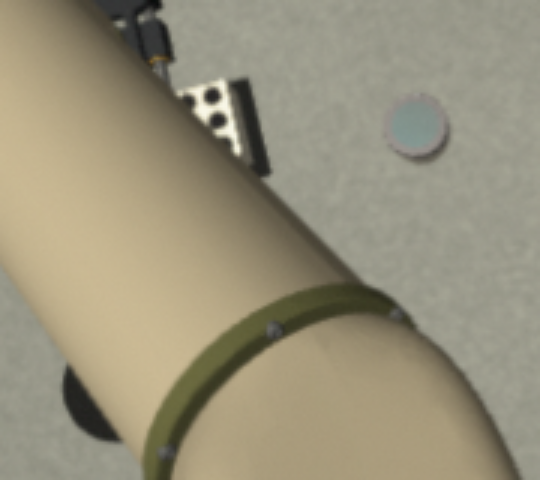

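>>> {"fn": "drive_tool", "kwargs": {"moves": [[[0,0,0.001,0,0,0,0],[0,0,0.001,0,0,0,0],[0,0,0,0,0,0,1],[0,0,0,0,0,0,1],[0,0,0,0,0,0,1],[0,0,0,0,0,0,1],[0,0,-0.03,0,0,0,1],[0,0,-0.045,0,0,0,1],[0,0,-0.045,0,0,0,1]]]}}

```text
time: 8.35
ee_pos: [0.6171, 0.2973, 0.1361]
eef_rot: [0.617, 0.787, -0.001, -0.0]
ft_force: [1.5, 0.8, 0.9]
width: 0.0869
grip_force: 0.0
```

```bash
python3 -c "
from h import *
go(.4381,-.3399,.135,.155)"
```

```text
t 8.35 p [0.6171 0.2973 0.1361] th 1.812 tilt [-0.001 -0.   ] w 0.0869 F [1.5 0.8 0.9]
turn 0.086 shift [-0.602  -0.2752  0.0011] norm 0.662
```

>>> {"fn": "drive_tool", "kwargs": {"moves": [[[0,0,0,0,0,0.086,1],[-0.0401,-0.01835,0,0,0,0,1],[-0.0401,-0.01835,0,0,0,0,1],[-0.0401,-0.01835,0,0,0,0,1],[-0.0401,-0.01835,0,0,0,0,1],[-0.0401,-0.01835,0,0,0,0,1],[-0.0401,-0.01835,0,0,0,0,1],[-0.0401,-0.01835,0,0,0,0,1],[-0.0401,-0.01835,0,0,0,0,1],[-0.0401,-0.01835,0,0,0,0,1]]]}}

```text
time: 9.35
ee_pos: [0.5093, -0.0862, 0.1355]
eef_rot: [0.65, 0.76, 0.0, 0.0]
ft_force: [0.8, 0.6, -0.6]
width: 0.087
grip_force: 0.0
```

>>> {"fn": "drive_tool", "kwargs": {"moves": [[[-0.0401,-0.01835,0,0,0,0,1],[-0.0401,-0.01835,0,0,0,0,1],[-0.0401,-0.01835,0,0,0,0,1],[-0.0401,-0.01835,0,0,0,0,1],[-0.0401,-0.01835,0,0,0,0,1],[-0.0401,-0.01835,0,0,0,0,1],[0,0,0,0,0,0,1],[0,0,0,0,0,0,1]]]}}

```text
time: 10.15
ee_pos: [0.4379, -0.3398, 0.135]
eef_rot: [0.651, 0.759, 0.0, -0.0]
ft_force: [1.6, 0.6, -0.8]
width: 0.0869
grip_force: 0.0
```

```bash
cat > b.py <<'E'
import sys; sys.argv=['',sys.argv[1]]
from a import *
rack('longmat',(80,118,154,186),.042)
E
python3 -c "
from h import *
go(.4381,-.3399,.008,.155)
im=save('top','pics/top3.png')
cv2.imwrite('pics/c3.png',cv2.resize(im[100:260,60:240,::-1],None,fx=3,fy=3))"; python3 b.py pics/top3.png
```

```text
t 10.15 p [ 0.4379 -0.3398  0.135 ] th 1.724 tilt [-0.  0.] w 0.0869 F [ 1.6  0.6 -0.8]
turn -0.0022 shift [-2.00e-04  1.00e-04  1.27e-01] norm 0.127
rect (array([0.6124, 0.2884]), array([0.0919, 0.1638]), np.float64(0.339))
round (array([0.4295, 0.3354]), array([0.0768, 0.0777]), np.float64(-0.01))
longmat 18 [np.int32(22), np.int32(21), np.int32(22), np.int32(24), np.int32(23), np.int32(22), np.int32(22), np.int32(21), np.int32(24), np.int32(24), np.int32(20), np.int32(23), np.int32(20), np.int32(22), np.int32(23), np.int32(22), np.int32(24), np.int32(24)]
[0.6181 0.2988] 0.1001 0.0407 yaw of y 0.24349183445236997
```

View pics/c3.png

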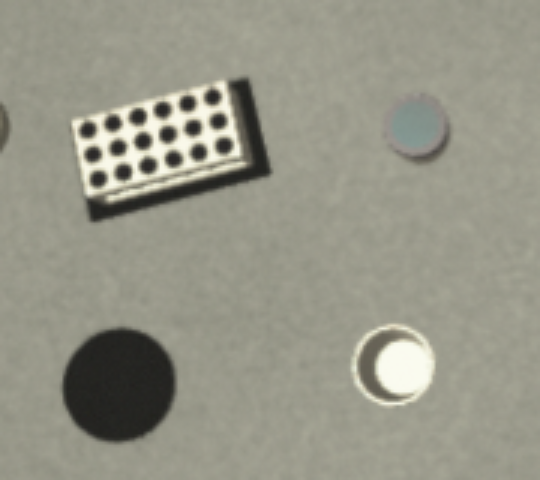

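>>> {"fn": "drive_tool", "kwargs": {"moves": [[[0,0,0.035,0,0,0,1],[0,0,0.035,0,0,0,1],[0,0,0.035,0,0,0,1],[0,0,0.02,0,0,0,1],[0,0,0,0,0,0,0],[0,0,0,0,0,0,0],[0,0,0,0,0,0,0],[0,0,0,0,0,0,0],[0,0,0,0,0,0,0],[0,0,0,0,0,0,0]]]}}

```text
time: 11.2
ee_pos: [0.4386, -0.3395, 0.0108]
eef_rot: [0.65, 0.76, -0.0, 0.001]
ft_force: [-0.2, -0.0, 0.1]
width: 0.0471
grip_force: 0.0
```

```bash
python3 -c "
from h import *
go(.6181,.2988,.135,.243)"
```

```text
t 11.2 p [ 0.4386 -0.3395  0.0108] th 1.725 tilt [ 0.001 -0.001] w 0.0471 F [-0.2 -0.   0.1]
turn -0.0883 shift [ 0.5763  0.3278 -0.1242] norm 0.675
```

>>> {"fn": "drive_tool", "kwargs": {"moves": [[[0,0,0,0,0,0,0],[0,0,0,0,0,0,0],[0,0,0,0,0,0,0],[0,0,-0.03,0,0,0,0],[0,0,-0.045,0,0,0,0],[0,0,-0.045,0,0,-0.088,0],[0,0,-0.005,0,0,0,0]]]}}

```text
time: 11.9
ee_pos: [0.4408, -0.3407, 0.1407]
eef_rot: [0.615, 0.788, -0.0, 0.004]
ft_force: [1.1, -0.5, -0.4]
width: 0.0441
grip_force: 25.0
```

```bash
python3 -c "
from h import *
go(.6181,.2988,.135,.243)"
```

```text
t 11.9 p [ 0.4408 -0.3407  0.1407] th 1.816 tilt [ 0.006 -0.005] w 0.0441 F [ 1.1 -0.5 -0.4]
turn 0.0027 shift [0.578  0.326  0.0057] norm 0.664
```

>>> {"fn": "drive_tool", "kwargs": {"moves": [[[0.0385,0.0218,0,0,0,0,0],[0.0385,0.0218,0,0,0,0,0],[0.0385,0.0218,0,0,0,0,0],[0.0385,0.0218,0,0,0,0,0],[0.0385,0.0218,0,0,0,0,0],[0.0385,0.0218,0,0,0,0,0],[0.0385,0.0218,0,0,0,0,0],[0.0385,0.0218,0,0,0,0,0],[0.0385,0.0218,0,0,0,0,0],[0.0385,0.0218,0,0,0,0,0]]]}}

```text
time: 12.9
ee_pos: [0.5573, 0.0885, 0.1345]
eef_rot: [0.617, 0.787, -0.0, -0.0]
ft_force: [1.4, -0.0, -1.2]
width: 0.0434
grip_force: 25.0
```

>>> {"fn": "drive_tool", "kwargs": {"moves": [[[0.0385,0.0218,0,0,0,0,0],[0.0385,0.0218,0,0,0,0,0],[0.0385,0.0218,0,0,0,0,0],[0.0385,0.0218,0,0,0,0,0],[0.02,0.0118,0,0,0,0,0],[0.0165,0.01,0,0,0,0,0],[0,0,0,0,0,0,0],[0,0,0,0,0,0,0]]]}}

```text
time: 13.7
ee_pos: [0.6169, 0.2979, 0.1341]
eef_rot: [0.616, 0.788, -0.001, -0.0]
ft_force: [0.7, 0.1, -0.8]
width: 0.0437
grip_force: 25.0
```

```bash
python3 -c "
from h import *
go(.6181,.2988,.0535,.243);go(.6181,.2988,.0535,.243)"
```

```text
t 13.7 p [0.6169 0.2979 0.1341] th 1.814 tilt [-0.001 -0.001] w 0.0437 F [ 0.7  0.1 -0.8]
turn 0.0001 shift [0.0006 0.0013 0.0806] norm 0.081
t 13.7 p [0.6169 0.2979 0.1341] th 1.814 tilt [-0.001 -0.001] w 0.0437 F [ 0.7  0.1 -0.8]
turn 0.0001 shift [0.0006 0.0013 0.0806] norm 0.081
```

>>> {"fn": "drive_tool", "kwargs": {"moves": [[[0.0005,0.001,0.03,0,0,0,0],[0,0,0.03,0,0,0,0],[0,0,0.013,0,0,0,0],[0,0,0.005,0,0,0,0],[0,0,0.003,0,0,0,0],[0,0,0,0,0,0,0]]]}}

```text
time: 14.3
ee_pos: [0.6188, 0.2988, 0.0552]
eef_rot: [0.616, 0.787, 0.001, 0.0]
ft_force: [0.3, -0.8, 0.3]
width: 0.0436
grip_force: 25.0
```

```bash
python3 -c "
from h import *
go(.6181,.2988,.052,.243)
im=save('side','pics/s4.png')
cv2.imwrite('pics/c4.png',cv2.resize(im[170:290,60:220,::-1],None,fx=4,fy=4))"
```

```text
t 14.3 p [0.6188 0.2988 0.0552] th 1.813 tilt [0.001 0.001] w 0.0436 F [ 0.3 -0.8  0.3]
turn -0.0007 shift [ 0.0002 -0.0006  0.0032] norm 0.003
```

View pics/c4.png

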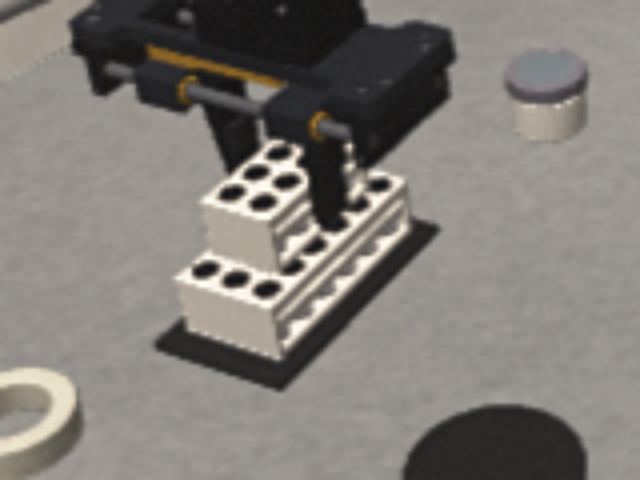

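>>> {"fn": "drive_tool", "kwargs": {"moves": [[[0,0,0.001,0,0,0,0],[0,0,0.001,0,0,0,0],[0,0,0.0005,0,0,0,0],[0,0,0,0,0,0,0.8],[0,0,0,0,0,0,0.8],[0,0,0,0,0,0,0.8],[0,0,0,0,0,0,0.8],[0,0,-0.03,0,0,0,1],[0,0,-0.045,0,0,0,1],[0,0,-0.045,0,0,0,1]]]}}

```text
time: 15.35
ee_pos: [0.6178, 0.2985, 0.1726]
eef_rot: [0.616, 0.788, -0.001, -0.0]
ft_force: [1.7, 0.5, -0.3]
width: 0.0838
grip_force: 0.0
```

```bash
python3 -c "
from h import *
go(.6307,-.2777,.15,-.42)"
```

```text
t 15.35 p [0.6178 0.2985 0.1726] th 1.814 tilt [-0.001 -0.   ] w 0.0838 F [ 1.7  0.5 -0.3]
turn 0.663 shift [-0.5209  0.2468  0.0226] norm 0.577
```

>>> {"fn": "drive_tool", "kwargs": {"moves": [[[0,0,0,0,0,0.1326,1],[0,0,0,0,0,0.1326,1],[0,0,0,0,0,0.1326,1],[0,0,0,0,0,0.1326,1],[0,0,0,0,0,0.1326,1],[-0.04,0.019,0,0,0,0,1],[-0.04,0.019,0,0,0,0,1],[-0.04,0.019,0,0,0,0,1],[-0.04,0.019,0,0,0,0,1],[-0.04,0.019,0,0,0,0,1]]]}}

```text
time: 16.35
ee_pos: [0.6232, 0.0756, 0.1718]
eef_rot: [0.839, 0.544, 0.0, 0.0]
ft_force: [0.7, 0.5, -0.3]
width: 0.0871
grip_force: 0.0
```

>>> {"fn": "drive_tool", "kwargs": {"moves": [[[-0.04,0.019,0,0,0,0,1],[-0.04,0.019,0,0,0,0,1],[-0.04,0.019,0,0,0,0,1],[-0.04,0.019,0,0,0,0,1],[-0.04,0.019,0,0,0,0,1],[-0.04,0.019,0,0,0,0,1],[-0.04,0.019,0,0,0,0,1],[-0.04,0.019,0,0,0,0,1],[0,0,0.02,0,0,0,1],[0,0,0,0,0,0,1]]]}}

```text
time: 17.35
ee_pos: [0.6299, -0.2778, 0.1488]
eef_rot: [0.84, 0.543, -0.001, -0.002]
ft_force: [-0.5, 0.8, 0.9]
width: 0.0871
grip_force: 0.0
```

```bash
python3 -c "
from h import *
go(.6307,-.2777,.012,-.42)
im=save('top','pics/top5.png');
im=save('side','pics/s5.png');
cv2.imwrite('pics/c5.png',cv2.resize(im[150:290,60:220,::-1],None,fx=4,fy=4))"
cat > b.py <<'E'
import sys; sys.argv=['',sys.argv[1]]
from a import *
rack('short',(70,108,160,190),.078)
E
python3 b.py pics/top5.png
```

```text
t 17.35 p [ 0.6299 -0.2778  0.1488] th 1.148 tilt [-0.004  0.002] w 0.0871 F [-0.5  0.8  0.9]
turn -0.0025 shift [0.0004 0.0007 0.1368] norm 0.137
rect (array([0.6137, 0.2867]), array([0.0962, 0.1632]), np.float64(0.358))
round (array([0.4295, 0.3354]), array([0.0768, 0.0777]), np.float64(-0.008))
short 9 [np.int32(24), np.int32(25), np.int32(24), np.int32(25), np.int32(22), np.int32(25), np.int32(24), np.int32(22), np.int32(33)]
[0.6148 0.3017] 0.0737 0.0368 yaw of y 0.4858255580267579
```

View pics/c5.png

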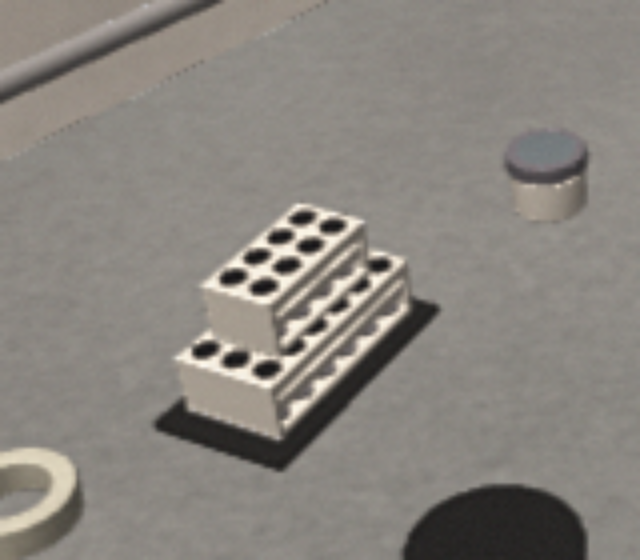

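>>> {"fn": "drive_tool", "kwargs": {"moves": [[[0,0.0005,0.045,0,0,0,1],[0,0,0.045,0,0,0,1],[0,0,0.03,0,0,0,1],[0,0,0.016,0,0,0,1],[0,0,0,0,0,0,0],[0,0,0,0,0,0,0],[0,0,0,0,0,0,0],[0,0,0,0,0,0,0],[0,0,0,0,0,0,0],[0,0,0,0,0,0,0]]]}}

```text
time: 18.45
ee_pos: [0.633, -0.2773, 0.0176]
eef_rot: [0.839, 0.544, 0.001, 0.001]
ft_force: [-1.7, 0.3, 7.1]
width: 0.0614
grip_force: 25.0
```

```bash
sed -i 's/B=blobs(hb,b,4)/B=[q for q in blobs(hb,b,4) if q[0]<29]/' a.py; python3 b.py pics/top5.png | tail -2; python3 -c "
from h import *
go(.4295,.3354,.12,.662)"
```

```text
short 8 [np.int32(24), np.int32(25), np.int32(24), np.int32(25), np.int32(22), np.int32(25), np.int32(24), np.int32(22)]
[0.619  0.2986] 0.0601 0.0205 yaw of y 0.24108152150248166
t 18.45 p [ 0.633  -0.2773  0.0176] th 1.15 tilt [ 0.002 -0.001] w 0.0614 F [-1.7  0.3  7.1]
turn -1.0823 shift [ 0.6084  0.2161 -0.1024] norm 0.654
```

>>> {"fn": "drive_tool", "kwargs": {"moves": [[[0,0,-0.03,0,0,0,0],[0,0,-0.04,0,0,0,0],[0,0,-0.04,0,0,-0.1353,0],[0,0,0,0,0,-0.1353,0],[0,0,0,0,0,-0.1353,0],[0,0,0,0,0,-0.1353,0],[0,0,0,0,0,-0.1353,0],[0,0,0,0,0,-0.1353,0],[0,0,0,0,0,-0.1353,0],[0,0,0,0,0,-0.1353,0]]]}}

```text
time: 19.45
ee_pos: [0.632, -0.2772, 0.1261]
eef_rot: [0.436, 0.9, -0.0, 0.0]
ft_force: [-1.0, -0.0, -0.7]
width: 0.0616
grip_force: 25.0
```

```bash
python3 -c "
from h import *
go(.4295,.3354,.12,.662)"
```

```text
t 19.45 p [ 0.632  -0.2772  0.1261] th 2.238 tilt [ 0. -0.] w 0.0616 F [-1.  -0.  -0.7]
turn 0.0055 shift [0.6077 0.2168 0.0061] norm 0.645
```

>>> {"fn": "drive_tool", "kwargs": {"moves": [[[0.0405,0.0144,0,0,0,0.004,0],[0.0405,0.0144,0,0,0,0,0],[0.0405,0.0144,0,0,0,0,0],[0.0405,0.0144,0,0,0,0,0],[0.0405,0.0144,0,0,0,0,0],[0.0405,0.0144,0,0,0,0,0],[0.0405,0.0144,0,0,0,0,0],[0.0405,0.0144,0,0,0,0,0],[0.0405,0.0144,0,0,0,0,0],[0.0405,0.0144,0,0,0,0,0]]]}}

```text
time: 20.45
ee_pos: [0.4975, 0.1328, 0.1263]
eef_rot: [0.441, 0.898, -0.0, 0.001]
ft_force: [1.3, 0.3, -1.4]
width: 0.0614
grip_force: 25.0
```

>>> {"fn": "drive_tool", "kwargs": {"moves": [[[0.0405,0.0144,0,0,0,0,0],[0.0405,0.0144,0,0,0,0,0],[0.0405,0.0144,0,0,0,0,0],[0.0405,0.0144,0,0,0,0,0],[0.025,0.0094,0,0,0,0,0],[0.015,0.005,0,0,0,0,0],[0,0,0,0,0,0,0],[0,0,0,0,0,0,0]]]}}

```text
time: 21.25
ee_pos: [0.4317, 0.3349, 0.1258]
eef_rot: [0.441, 0.898, -0.0, 0.0]
ft_force: [-0.1, -0.2, -1.2]
width: 0.0614
grip_force: 25.0
```

```bash
python3 -c "
from h import *
go(.4295,.3354,.022,.662)"
```

```text
t 21.25 p [0.4317 0.3349 0.1258] th 2.229 tilt [ 0.    -0.001] w 0.0614 F [-0.1 -0.2 -1.2]
turn -0.0036 shift [ 0.0018 -0.0014  0.1038] norm 0.104
```

>>> {"fn": "drive_tool", "kwargs": {"moves": [[[0.0018,-0.0014,0.035,0,0,0,0],[0,0,0.04,0,0,0,0],[0,0,0.018,0,0,0,0],[0,0,0.006,0,0,0,0],[0,0,0.003,0,0,0,0],[0,0,0,0,0,0,0]]]}}

```text
time: 21.85
ee_pos: [0.4301, 0.3362, 0.0248]
eef_rot: [0.441, 0.898, 0.001, 0.0]
ft_force: [0.2, 1.5, -1.2]
width: 0.0612
grip_force: 25.0
```

```bash
python3 -c "
from h import *
go(.4295,.3354,.022,.662)
im=save('side','pics/s6.png');
cv2.imwrite('pics/c6.png',cv2.resize(im[210:330,120:280,::-1],None,fx=4,fy=4))"
```

```text
t 21.85 p [0.4301 0.3362 0.0248] th 2.229 tilt [0.001 0.001] w 0.0612 F [ 0.2  1.5 -1.2]
turn -0.0042 shift [-0.0003 -0.0009  0.0028] norm 0.003
```

View pics/c6.png

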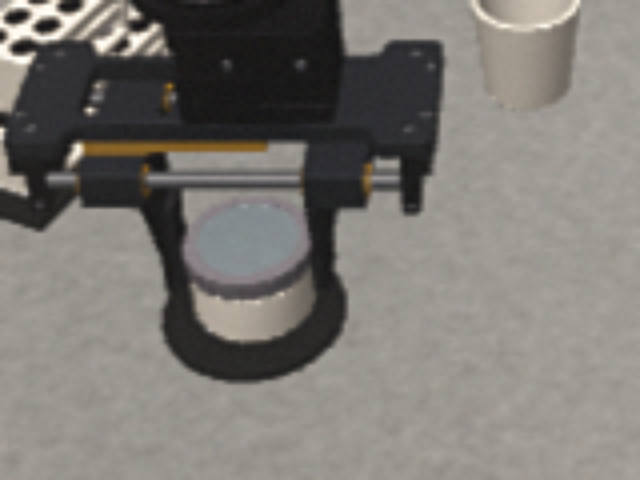

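>>> {"fn": "drive_tool", "kwargs": {"moves": [[[0,-0.0005,0.001,0,0,0,0],[0,0,0.001,0,0,0,0],[0,0,0.001,0,0,0,0],[0,0,0,0,0,0,1],[0,0,0,0,0,0,1],[0,0,0,0,0,0,1],[0,0,0,0,0,0,1],[0,0,-0.03,0,0,0,1],[0,0,-0.045,0,0,0,1],[0,0,-0.045,0,0,0,1]]]}}

```text
time: 22.9
ee_pos: [0.4282, 0.3354, 0.1417]
eef_rot: [0.44, 0.898, -0.001, -0.001]
ft_force: [1.4, -0.6, -0.2]
width: 0.0867
grip_force: 0.0
```

```bash
python3 -c "
from h import *
go(.6242,.0983,.14,.157)"
```

```text
t 22.9 p [0.4282 0.3354 0.1417] th 2.229 tilt [-0.001 -0.   ] w 0.0867 F [ 1.4 -0.6 -0.2]
turn 0.5016 shift [-0.2648  0.1565  0.0017] norm 0.308
```

>>> {"fn": "drive_tool", "kwargs": {"moves": [[[0,0,0,0,0,0.1254,1],[0,0,0,0,0,0.1254,1],[0,0,0,0,0,0.1254,1],[0,0,0,0,0,0.1254,1],[-0.0441,0.0261,0,0,0,0,1],[-0.0441,0.0261,0,0,0,0,1],[-0.0441,0.0261,0,0,0,0,1],[-0.0441,0.0261,0,0,0,0,1],[-0.0441,0.0261,0,0,0,0,1],[-0.0441,0.0261,0,0,0,0,1]]]}}

```text
time: 23.9
ee_pos: [0.6211, 0.1025, 0.1407]
eef_rot: [0.65, 0.76, -0.0, 0.0]
ft_force: [0.6, 1.2, 0.3]
width: 0.0873
grip_force: 0.0
```

>>> {"fn": "drive_tool", "kwargs": {"moves": [[[0,0,0,0,0,0,1],[0,0,0,0,0,0,1]]]}}

```text
time: 24.1
ee_pos: [0.6204, 0.1032, 0.1401]
eef_rot: [0.651, 0.759, -0.0, -0.0]
ft_force: [-1.0, 1.3, -0.3]
width: 0.0874
grip_force: 0.0
```

```bash
cat > p.py <<'E'
import sys; f,x,y,z=sys.argv[1],*sys.argv[2:5]; sys.argv=['',f]
from a import *
pot('pot',int(x),int(y),float(z))
E
python3 -c "
from h import *
go(.6242,.0983,.012,.157)
im=save('top','pics/top7.png')
print(proj('top',[.4295,.3354,.046]))"; python3 p.py pics/top7.png 96 226 .046
```

```text
t 24.1 p [0.6204 0.1032 0.1401] th 1.725 tilt [-0.001  0.   ] w 0.0874 F [-1.   1.3 -0.3]
turn -0.0029 shift [-0.0054  0.003   0.1281] norm 0.128
[ 92.55309941 227.65903593]
rect (array([0.6073, 0.3006]), array([0.0985, 0.1432]), np.float64(0.236))
round (array([0.427 , 0.3211]), array([0.0661, 0.0961]), np.float64(1.406))
pot (array([0.4291, 0.3252]), array([0.0637, 0.0668]), np.float64(-0.129))
```

>>> {"fn": "drive_tool", "kwargs": {"moves": [[[-0.0054,0.003,0.04,0,0,0,1],[0,0,0.045,0,0,0,1],[0,0,0.03,0,0,0,1],[0,0,0.013,0,0,0,1],[0,0,0,0,0,0,0],[0,0,0,0,0,0,0],[0,0,0,0,0,0,0],[0,0,0,0,0,0,0],[0,0,0,0,0,0,0],[0,0,0,0,0,0,0]]]}}

```text
time: 25.15
ee_pos: [0.6243, 0.0995, 0.0134]
eef_rot: [0.65, 0.76, 0.0, 0.0]
ft_force: [-0.6, -0.1, 4.5]
width: 0.0495
grip_force: 25.0
```

```bash
cat > p.py <<'E'
import sys; f,x,y,z=sys.argv[1],*sys.argv[2:5]; sys.argv=['',f]
from a import *
sat=sat*(g>90)-100*(g<=90)
pot('pot',int(x),int(y),float(z))
x,y=int(x),int(y)
cv2.imwrite('pics/pc%s.png'%f[-5],cv2.resize(im[y-40:y+40,x-45:x+55].astype(np.uint8),None,fx=5,fy=5))
E
python3 p.py pics/top7.png 92 227 .046;python3 -c "
from h import *
go(.4295,.3354,.15,.662)"
```

```text
rect (array([0.6073, 0.3006]), array([0.0985, 0.1432]), np.float64(0.236))
round (array([0.427 , 0.3211]), array([0.0661, 0.0961]), np.float64(1.406))
pot (array([0.4291, 0.3276]), array([0.0585, 0.0649]), np.float64(-1.479))
t 25.15 p [0.6243 0.0995 0.0134] th 1.727 tilt [ 0.001 -0.   ] w 0.0495 F [-0.6 -0.1  4.5]
turn -0.5055 shift [ 0.3058 -0.0086 -0.1366] norm 0.335
```

View pics/pc7.png

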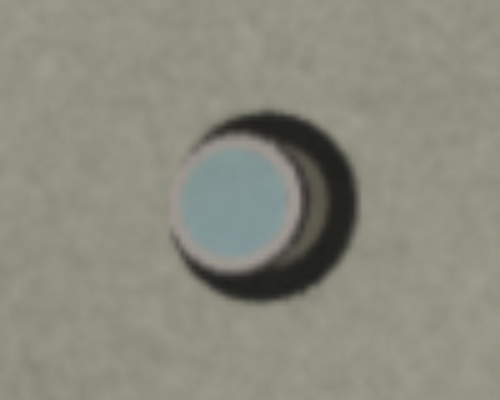

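```bash
cat > p.py <<'E'
import sys; f,x,y,z=sys.argv[1],*sys.argv[2:5]; sys.argv=['',f]
from m import *
x,y=int(x),int(y); im=cv2.imread(f).astype(float); g=im.mean(2); s=im[:,:,0]-im[:,:,2]
x0,y0=x-22,y-22; S=s[y0:y+22,x0:x+22]; G=g[y0:y+22,x0:x+22]; print(S[22,22],G[22,22])
m=((S>S[22,22]-8)&(abs(G-G[22,22])<30)).astype(np.uint8); m=cv2.morphologyEx(m,cv2.MORPH_OPEN,np.ones((3,3),np.uint8))
n,l,st,c=cv2.connectedComponentsWithStats(m); i=l[22,22]; print(st[i],c[i]+[x0,y0],w('top',c[i]+[x0,y0],float(z)).round(4))
E
for a in "358 136" "199 141" "296 219"; do python3 p.py pics/top0.png $a .04; done; python3 p.py pics/top7.png 93 227 .046
```

```text
3.0 141.33333333333334
[ 13  12  20  20 322] [358.71118012 135.63975155] [ 0.6311 -0.278   0.04  ]
8.0 140.0
[ 14  15  15  15 180] [197.84444444 141.12777778] [0.6244 0.0985 0.04  ]
10.0 143.66666666666666
[18 18  9 10 78] [296.15384615 219.70512821] [ 0.4382 -0.1225  0.04  ]
20.0 142.33333333333334
[ 13  12  20  21 331] [ 93.3897281  227.22054381] [0.4304 0.3335 0.046 ]
```

>>> {"fn": "drive_tool", "kwargs": {"moves": [[[0,0,-0.03,0,0,0,0],[0,0,-0.045,0,0,0,0],[0,0,-0.045,0,0,0,0],[0,0,0,0,0,-0.126,0],[0,0,0,0,0,-0.126,0],[0,0,0,0,0,-0.126,0],[0,0,0,0,0,-0.126,0],[0.04,-0.001,0,0,0,0,0],[0.04,-0.001,0,0,0,0,0],[0.04,-0.001,0,0,0,0,0]]]}}

```text
time: 26.15
ee_pos: [0.5468, 0.1932, 0.1326]
eef_rot: [0.44, 0.898, -0.0, -0.0]
ft_force: [0.1, 1.2, -0.3]
width: 0.0495
grip_force: 25.0
```

>>> {"fn": "drive_tool", "kwargs": {"moves": [[[0.04,-0.001,0,0,0,0,0],[0.04,-0.001,0,0,0,0,0],[0.04,-0.001,0,0,0,0,0],[0.04,-0.001,0,0,0,0,0],[0.025,-0.001,0,0,0,0,0],[0,0,0,0,0,0,0],[0,0,0,0,0,0,0]]]}}

```text
time: 26.85
ee_pos: [0.4303, 0.3355, 0.1327]
eef_rot: [0.439, 0.898, -0.0, 0.0]
ft_force: [0.3, 0.1, -1.5]
width: 0.049
grip_force: 25.0
```

```bash
python3 -c "
from h import *
go(.4304,.3337,.0594,.662)"
```

```text
t 26.85 p [0.4303 0.3355 0.1327] th 2.233 tilt [ 0. -0.] w 0.049 F [ 0.3  0.1 -1.5]
turn -0.0003 shift [-0.0015 -0.001   0.0733] norm 0.073
```

>>> {"fn": "drive_tool", "kwargs": {"moves": [[[-0.0005,-0.001,0.03,0,0,0,0],[0,0,0.03,0,0,0,0],[0,0,0.008,0,0,0,0],[0,0,0.003,0,0,0,0],[0,0,0,0,0,0,0]]]}}

```text
time: 27.35
ee_pos: [0.4306, 0.3344, 0.0624]
eef_rot: [0.44, 0.898, 0.0, 0.0]
ft_force: [-0.1, -0.1, -1.0]
width: 0.0495
grip_force: 25.0
```

```bash
python3 -c "
from h import *
go(.4304,.3337,.0594,.662)
im=save('side','pics/s8.png');
cv2.imwrite('pics/c8.png',cv2.resize(im[210:330,120:280,::-1],None,fx=4,fy=4))"
```

```text
t 27.35 p [0.4306 0.3344 0.0624] th 2.231 tilt [0. 0.] w 0.0495 F [-0.1 -0.1 -1. ]
turn -0.0022 shift [-0.0004 -0.0005  0.003 ] norm 0.003
```

View pics/c8.png

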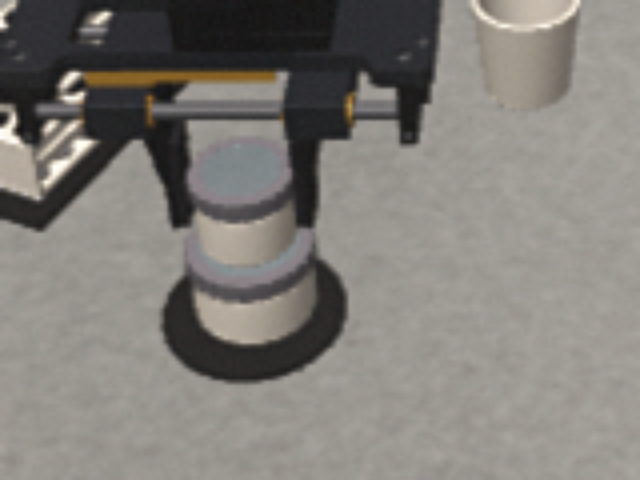

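```bash
python3 -c "
from h import *
for X in([.4304,.3335,0.046],[.4304,.3335,.089],[.4324,.3335,.089],[.4304,.3355,.089]):
  print((proj('side',X)-[120,210])*4+1.5)
for X in([.6304,.3335,0.046],):
  print([ (proj('side',[.4304+a*.031,.3335+b*.031,.046])-[120,210])[0]*4+1.5 for a,b in((.64,-.77),(-.64,.77),(.77,.64),(-.77,-.64))])
"
```

```text
[249.15135289 236.69159802]
[240.31362364 166.81448572]
[237.30181082 165.09855424]
[237.1852192  169.04130713]
[np.float64(255.87551725170715), np.float64(242.02133224444344), np.float64(183.89712383912786), np.float64(314.43089978941384)]
```

>>> {"fn": "drive_tool", "kwargs": {"moves": [[[0,0,0.001,0,0,0,0],[0,0,0.001,0,0,0,0],[0,0,0.001,0,0,0,0],[0,0,0,0,0,0,0.85],[0,0,0,0,0,0,0.85],[0,0,0,0,0,0,0.85],[0,0,0,0,0,0,0.85],[0,0,-0.02,0,0,0,0.85],[0,0,-0.04,0,0,0,1],[0,0,-0.04,0,0,0,1]]]}}

```text
time: 28.4
ee_pos: [0.4293, 0.3342, 0.1594]
eef_rot: [0.439, 0.898, -0.001, -0.001]
ft_force: [0.6, 0.3, -0.4]
width: 0.0824
grip_force: 0.0
```

```bash
python3 -c "
from h import *
go(.4382,-.1227,.15,-.27)"
```

```text
t 28.4 p [0.4293 0.3342 0.1594] th 2.232 tilt [-0.001 -0.001] w 0.0824 F [ 0.6  0.3 -0.4]
turn 0.931 shift [-0.438   0.1304  0.0094] norm 0.457
```

>>> {"fn": "drive_tool", "kwargs": {"moves": [[[0,0,-0.02,0,0,0.133,1],[0,0,0,0,0,0.133,1],[0,0,0,0,0,0.133,1],[0,0,0,0,0,0.133,1],[0,0,0,0,0,0.133,1],[0,0,0,0,0,0.133,1],[0,0,0,0,0,0.133,1],[-0.0438,0.013,0,0,0,0,1],[-0.0438,0.013,0,0,0,0,1],[-0.0438,0.013,0,0,0,0,1]]]}}

```text
time: 29.4
ee_pos: [0.432, 0.1961, 0.1785]
eef_rot: [0.796, 0.606, 0.0, -0.0]
ft_force: [1.1, -1.1, -0.7]
width: 0.0869
grip_force: 0.0
```

>>> {"fn": "drive_tool", "kwargs": {"moves": [[[-0.0438,0.013,0,0,0,0,1],[-0.0438,0.013,0,0,0,0,1],[-0.0438,0.013,0,0,0,0,1],[-0.0438,0.013,0,0,0,0,1],[-0.0438,0.013,0,0,0,0,1],[-0.0438,0.013,0,0,0,0,1],[-0.0438,0.013,0,0,0,0,1],[0,0,0.03,0,0,0,1],[0,0,0,0,0,0,1],[0,0,0,0,0,0,1]]]}}

```text
time: 30.4
ee_pos: [0.438, -0.1214, 0.1489]
eef_rot: [0.796, 0.606, -0.0, -0.001]
ft_force: [0.6, -0.3, 1.0]
width: 0.0867
grip_force: 0.0
```

```bash
python3 -c "
from h import *
go(.4382,-.1227,.012,-.27)
save('top','pics/top9.png');print(proj('top',[.4304,.3335,.086]))"; python3 p.py pics/top9.png 87 223 .086
```

```text
t 30.4 p [ 0.438  -0.1214  0.1489] th 1.302 tilt [-0.001  0.001] w 0.0867 F [ 0.6 -0.3  1. ]
turn 0.0009 shift [-0.0012  0.0006  0.1369] norm 0.137
[ 86.0804017  226.89480315]
18.0 141.33333333333334
[ 14  18  15  16 194] [ 86.15463918 226.7628866 ] [0.4307 0.3333 0.086 ]
```

Middle pot sits within 0.5 mm of the wide one. Grasp the narrow pot.

>>> {"fn": "drive_tool", "kwargs": {"moves": [[[-0.0012,0.0005,0.045,0,0,0,1],[0,0,0.045,0,0,0,1],[0,0,0.03,0,0,0,1],[0,0,0.016,0,0,0,1],[0,0,0,0,0,0,0],[0,0,0,0,0,0,0],[0,0,0,0,0,0,0],[0,0,0,0,0,0,0],[0,0,0,0,0,0,0],[0,0,0,0,0,0,0]]]}}

```text
time: 31.45
ee_pos: [0.4386, -0.1238, 0.0131]
eef_rot: [0.796, 0.605, 0.0, 0.0]
ft_force: [0.8, 1.3, -0.9]
width: 0.0468
grip_force: 0.0
```

>>> {"fn": "drive_tool", "kwargs": {"moves": [[[0,0,0,0,0,0,0],[0,0,0,0,0,0,0],[0,0,0,0,0,0,0],[0,0,0,0,0,0,0]]]}}

```text
time: 31.85
ee_pos: [0.4385, -0.1237, 0.0129]
eef_rot: [0.796, 0.605, 0.0, 0.0]
ft_force: [-1.6, -0.6, 5.4]
width: 0.0372
grip_force: 25.0
```

```bash
python3 -c "
from h import *
go(.4306,.3334,.17,.662)"
```

```text
t 31.85 p [ 0.4385 -0.1237  0.0129] th 1.3 tilt [ 0. -0.] w 0.0372 F [-1.6 -0.6  5.4]
turn -0.9325 shift [ 0.3654  0.2748 -0.1571] norm 0.483
```

>>> {"fn": "drive_tool", "kwargs": {"moves": [[[0,0,-0.03,0,0,0,0],[0,0,-0.045,0,0,0,0],[0,0,-0.045,0,0,-0.1332,0],[0,0,-0.04,0,0,-0.1332,0],[0,0,0,0,0,-0.1332,0],[0,0,0,0,0,-0.1332,0],[0,0,0,0,0,-0.1332,0],[0,0,0,0,0,-0.1332,0],[0,0,0,0,0,-0.1332,0],[0.0332,0.025,0,0,0,0,0]]]}}

```text
time: 32.85
ee_pos: [0.4374, -0.0858, 0.1722]
eef_rot: [0.439, 0.899, -0.0, -0.0]
ft_force: [1.1, 0.8, -0.4]
width: 0.0373
grip_force: 25.0
```

>>> {"fn": "drive_tool", "kwargs": {"moves": [[[0.0332,0.025,0,0,0,0,0],[0.0332,0.025,0,0,0,0,0],[0.0332,0.025,0,0,0,0,0],[0.0332,0.025,0,0,0,0,0],[0.0332,0.025,0,0,0,0,0],[0.0332,0.025,0,0,0,0,0],[0.0332,0.025,0,0,0,0,0],[0.0332,0.025,0,0,0,0,0],[0.0332,0.025,0,0,0,0,0],[0.0332,0.025,0,0,0,0,0]]]}}

```text
time: 33.85
ee_pos: [0.4306, 0.3348, 0.1724]
eef_rot: [0.439, 0.898, -0.0, 0.0]
ft_force: [0.7, -0.3, 0.3]
width: 0.0373
grip_force: 25.0
```

>>> {"fn": "drive_tool", "kwargs": {"moves": [[[0,0,0,0,0,0,0],[0,0,0,0,0,0,0]]]}}

```text
time: 34.05
ee_pos: [0.4301, 0.3342, 0.172]
eef_rot: [0.438, 0.899, -0.0, -0.001]
ft_force: [0.6, -0.7, -1.3]
width: 0.0379
grip_force: 25.0
```

```bash
python3 -c "
from h import *
go(.4306,.3334,.0989,.662)"
```

```text
t 34.05 p [0.4301 0.3342 0.172 ] th 2.235 tilt [-0.001 -0.   ] w 0.0379 F [ 0.6 -0.7 -1.3]
turn 0.0022 shift [-0.0009 -0.      0.0731] norm 0.073
```

>>> {"fn": "drive_tool", "kwargs": {"moves": [[[-0.002,0,0.03,0,0,0,0],[0,0,0.03,0,0,0,0],[0,0,0.008,0,0,0,0],[0,0,0.003,0,0,0,0],[0,0,0,0,0,0,0]]]}}

```text
time: 34.55
ee_pos: [0.4326, 0.3316, 0.1025]
eef_rot: [0.439, 0.898, 0.0, 0.0]
ft_force: [-0.7, 1.2, -0.1]
width: 0.0377
grip_force: 25.0
```

```bash
python3 -c "
from h import *
go(.4306,.3334,.0989,.662)
im=save('side','pics/s10.png');print((proj('side',[.4306,.3333,.129])-[120,180])*4+1.5)
cv2.imwrite('pics/c10.png',cv2.resize(im[180:300,120:280,::-1],None,fx=4,fy=4))"
```

```text
t 34.55 p [0.4326 0.3316 0.1025] th 2.232 tilt [0.001 0.   ] w 0.0377 F [-0.7  1.2 -0.1]
turn -0.0007 shift [ 0.0026 -0.0004  0.0036] norm 0.004
[231.67805322 218.05169773]
```

View pics/c10.png

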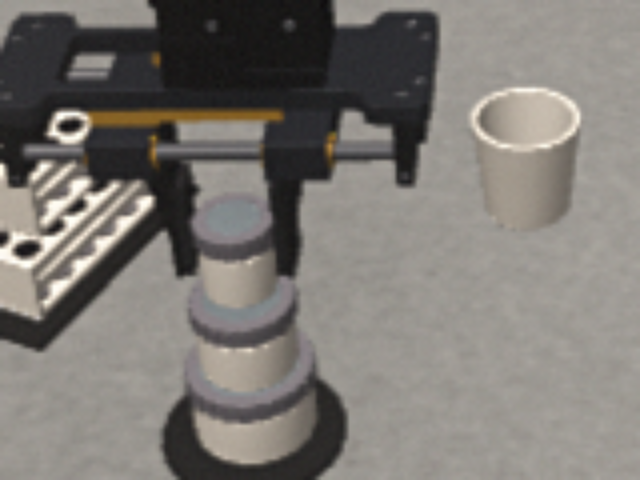

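>>> {"fn": "drive_tool", "kwargs": {"moves": [[[0.0015,0,0.001,0,0,0,0],[0,0,0.001,0,0,0,0],[0,0,0.001,0,0,0,0],[0,0,0,0,0,0,0.7],[0,0,0,0,0,0,0.7],[0,0,0,0,0,0,0.7],[0,0,0,0,0,0,0.7],[0,0,-0.02,0,0,0,0.7],[0,0,-0.04,0,0,0,0.7],[0,0,-0.04,0,0,0,0.7]]]}}

```text
time: 35.6
ee_pos: [0.4306, 0.3328, 0.1995]
eef_rot: [0.439, 0.899, -0.001, -0.001]
ft_force: [-0.2, -0.6, 0.4]
width: 0.0608
grip_force: 0.0
```

>>> {"fn": "drive_tool", "kwargs": {"moves": [[[-0.03,-0.03,0,0,0,0,0.7],[-0.03,-0.03,0,0,0,0,0.7],[-0.03,-0.03,0,0,0,0,0.7],[-0.03,-0.03,0,0,0,0,0.7],[-0.04,-0.02,0,0,0,0,0.7],[-0.04,-0.02,0,0,0,0,0.7],[-0.04,0,0,0,0,0,0.7],[-0.04,0,0,0,0,0,0.7],[-0.04,0,0,0,0,0,0.7],[0,0,0,0,0,0,0.7]]]}}

```text
time: 36.6
ee_pos: [0.5033, -0.0227, 0.1981]
eef_rot: [0.442, 0.897, -0.0, 0.0]
ft_force: [-0.1, -0.3, -0.5]
width: 0.0608
grip_force: 0.0
```

```bash
python3 -c "
from h import *
go(.43,.33,.1,.6)
a=save('top','pics/top11.png');b=save('side','pics/s11.png');p=proj('top',[.4306,.3333,.126]);print(p)
cv2.imwrite('pics/c11.png',np.vstack([cv2.resize(a[90:260,50:260,::-1],None,fx=2,fy=2)[:290],cv2.resize(b[170:310,80:290,::-1],None,fx=2,fy=2)]))"; python3 p.py pics/top11.png 78 226 .126
```

```text
t 36.6 p [ 0.5033 -0.0227  0.1981] th 2.226 tilt [-0. -0.] w 0.0608 F [-0.1 -0.3 -0.5]
turn 0.0555 shift [0.3325 0.1386 0.0981] norm 0.373
[ 78.12349271 226.40820107]
17.0 138.0
[18 18 10 10 88] [ 78.51136364 226.32954545] [0.4307 0.3325 0.126 ]
```

View pics/c11.png

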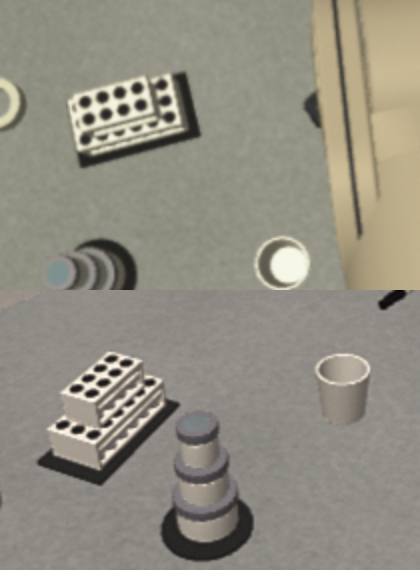

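Everything is placed: the pots are stacked within about 1 mm of each other, the racks are aligned, and the beaker hasn't moved.

```bash
python3 -c "
from bench import r
print(r.close_job())"
```

```text
the job is handed in; nothing more can be done
None
```

The trolley is tidied and handed in at about 37 s: by the last camera measurements both racks and all three pots are within about 2 mm of where they should be, and the beaker was not touched.

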